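# Angle a loaded ware board past the rack post into the drying bay

### The job

Push the ware board, with its two dry bowls riding on it, into the drying bay: nudge its ends in turn so that it angles in behind the steel post, and finish with the whole board flat against the back rail between the two cheeks. Only push the board along the bench with the fingers, never grip or lift it, and go gently so that the bowls stay standing in their places. Do not touch the bowls, and leave everything else on the bench where it is.

Things in the scene. Friction and masses are not known exactly. Their poses are not given: they have to be found in the camera images.
- board: wooden ware board 360 mm long, 80 wide, 22 thick, lying flat in front of the bay; about 0.3 kg (0.5 kg with bowls), slides under a push of some 4 to 8 N. Origin: centre of its underside; y axis along its length towards the end nearest the post, x across its width towards the back rail, z up. Square edges that can be pushed anywhere along both long sides and both short ends.
- post_end (a point): middle of the board's short end on the post's side (board y = +180 mm), half way up its thickness
- tail_end (a point): middle of the board's other short end (board y = -180 mm), half way up its thickness
- bowl_a: small dry unfired bowl standing loose on the board, 64 mm across the rim, 34 mm tall (rim 56 mm above the bench); this one on the post-end half of the board. Origin at the centre of its underside.
- bowl_b: the same kind of bowl on the tail-end half of the board. Origin at the centre of its underside.
- spot_a (a point): point on top of the board, 55 mm from its middle towards the post end, about which bowl_a starts
- spot_b (a point): point on top of the board, 55 mm from its middle towards the tail end, about which bowl_b starts
- bay: drying bay fixed to the bench: dark timber back rail, 45 mm tall, with a cheek at each end; 420 mm clear between the cheeks, open above and in front (towards the robot). Origin on the bench at the middle of the rail's inner face; x points away from the robot into the rail (the inside is at negative x), y left along the rail, z up. Two steel legs stand behind the rail.
- left_cheek (a point): left cheek, middle of the inner face's front edge, at bay x = -110, y = +210, z = 45 mm (its top). The cheek is 27 mm thick, 45 mm tall and runs back to the rail. Fixed.
- right_cheek (a point): right cheek, the same at bay x = -110, y = -210, z = 45 mm; the front 27 mm of this cheek is a steel tube leg 27 mm across and 56 mm tall. Fixed.
- post_top (a point): top centre of the post: the free-standing steel tube leg, 27 mm across, 56 mm tall, in front of the bay's left part, at bay x = -143.5, y = +120 mm. 130 mm clear between it and the back rail; sideways from it to the right cheek 316 mm, less than the board's length. Fixed.
- slip_jar: closed cylindrical jar of slip, 60 mm across, 85 mm tall; standing left of the bay's mouth. Origin at its underside, near its middle. Not part of the job.
- kiln_prop: upright white kiln prop, 40 x 40 x 75 mm, standing outside the bay's right cheek. Origin at its underside, near its middle. Not part of the job.
- trim_tool: looped turning tool lying on the bench, 160 mm long, 28 mm wide, 15 mm high; left of the board on the robot's side. Origin at its underside, near its middle. Not part of the job.
- tool_pot: terracotta pot of tools, 76 mm across, 190 mm tall over the tools, at the back left. Origin at its underside, near its middle. Not part of the job.
- big_bowl: wide grey bowl, 170 mm across, 70 mm tall, on the left. Origin at its underside, near its middle. Not part of the job.
- clay_block: grey block of clay, 100 x 75 x 60 mm, on the right. Origin at its underside, near its middle. Not part of the job.
- rib: round flat wooden rib, 84 mm across, 8 mm thick, lying at the near right. Origin at its underside, near its middle. Not part of the job.
Things that resemble listed ones, but are neither listed nor needed, are in the scene too. What is shaped like the bowl_a but purple is not meant.

How it is judged:
By the outcome, as a careful person would: the job done as asked, in the order asked, and still so for the second after the job is handed in, with the robot touching nothing.
It also fails if it takes over 72 s, if anything falls off the work surface, if the arm or the gripper's body presses on something with over 40 N, if the wrist force passes 120 N, or if a joint passes its speed limit or range.

### The arm

A 6-joint arm with a two-finger parallel gripper is mounted at the origin on the work surface. World frame = base frame: x ahead of the robot, y to its left, z up, the work surface at z = 0. Lengths are in m, angles in rad, forces in N, time in s.
With the tool pointing down it reaches from about 0.3 to 0.85 m from the base axis. Payload 4.2 kg.
Tool frame: the origin (TCP) lies midway between the tips of the shut fingers; the grasp point (between the pads) lies 19 mm behind it (ctrl.tcp_to_grasp is the distance from the TCP to the grasp point, in m); y points along the fingers, z is the direction in which the jaws open and shut, and the axes are right-handed (so a half turn about y gives the same grasp; the last joint's range is limited). The gripper opens to 91 mm and grips with 3 to 60 N. Pads are 32 mm wide; open, the fingers measure 118 mm over their backs; the gripper's body (76 mm by 178 mm) begins 60 mm behind the grasp point.
Start: joints at [1.116, 0.32, 1.565, -0, 1.257, -0.02], TCP at [0.242, 0.522, 0.214] pointing down, gripper open.
Joint ranges: [-3.11, 3.11], [-0.84, 2.01], [0.21, 2.61], [-1.34, 4.49], [0.05, 2.63], [-2.56, 2.56]. Speed limits (rad/s): [2.57, 2.57, 3.14, 3.14, 3.14, 3.14].

### API

Orientations are given as a unit quaternion [w, x, y, z].
In Python, from workcell import ctrl gives the robot as it stands.
- The arm moves only by the tool servo_tool, never from a script. Its arguments are lists of equal length, an entry for each row: "jaw": the gripper's target within -1 to 1 (shut at 1, half-way at 0, fully open at -1); "travel": the shift along the world's x, y, z in mm, a list of three; "rot": the turn, a rotation vector about the world's x, y, z in rad, a list of three. In form: {"jaw": [jaw, ...], "travel": [[dx, dy, dz], ...], "rot": [[wx, wy, wz], ...]}. A call has 1 to 12 rows; each row is the pose to reach, as a shift and turn from the pose commanded when the call began; what a row does not reach only later rows make up. A row lasts 1/8 s, in which the tool goes at most 62.5 mm and 10.7 degrees, less where a joint would pass 70% of its speed; a pose out of reach is approached as far as the arm can. A call with a gripper value outside its range is refused whole. The fingers move at their own pace and stop on an object; "squeeze" is the grip in N (left out, the last holds). Time passes only in rows, so rows that repeat a pose let the fingers close. It gives the time, the measured TCP pose, the force and the opening at its end, in the units of the state.
- ctrl.observe(): the state, without advancing time (a new reading comes with each control period).
- ctrl.get_image(name): name is "scene" or "top" or "wrist"; returns (picture, depth): 480x640x3 uint8, red, green, blue; 480x640 float32, m along the optical axis (not along the pixel's ray), 0 where there is no reading.
- ctrl.camera_info(name): a dict with "vertical_fov" (degrees; the focal length in pixels is half the picture's height over the tangent of half this angle, whatever the lens; pixels are square), "cx", "cy" (the principal point, pixels), "k1" (the pictures are not rectified: a ray, as slopes to the right and down, at radius r is drawn at 1 + k1 r^2 times it, then the intrinsics apply), "view" (4x4, takes a point from world to camera coordinates); the wrist camera has in their place "hand_eye" (4x4, takes a point from camera to tool coordinates, whose origin is the TCP and whose axes are the tool frame's). Camera axes: x right, y up, looking along -z (the intrinsics and any distortion apply to the point x, -y, -z); pixel columns grow to the right and rows downward; lengths in m; the calibration is good to about 2 mm. A picture is of the moment at which its call begins: read the wrist's pose just before it. camera_info takes no time and is no camera call.
- ctrl.finish_job(): hands the job in, once; it reports no verdict.
The state is a dict: "t": time; "q": joint angles; "joint_vel": joint speeds; "effort": joint torques, N m; "position": TCP position; "tool_rot": TCP orientation; "force": force on the tool from outside, world axes, zero at the start; "wrist_torque": the same for the moment, N m; "finger_gap": finger opening in m.
Only numpy, scipy, OpenCV 4.12 (cv2) and the standard library are available. Lean on these libraries where they do the work, as an engineer would, in place of code of your own. Each camera call takes 0.05 s, during which the arm holds its last target.

## Working session

There is one attempt and no reset: what is moved stays moved. The work goes in short steps, Python scripts to look and compute and a tool call to move; the robot and the scene stay as the last step left them, time stands still between calls to the robot, and variables do not carry over. Pictures are saved under pics/ and viewed, and the job is handed in when it is done.

Besides the shell and the picture viewer there is one more tool, called after "Emit:" by a JSON object that holds its "op" and its "data". servo_tool: Moves the arm, as the interface text tells. Its arguments: {"type":"object","properties":{"jaw":{"type":"array","items":{"type":"number"}},"travel":{"type":"array","items":{"type":"array","items":{"type":"number"}}},"rot":{"type":"array","items":{"type":"array","items":{"type":"number"}}},"squeeze":{"type":"number"}},"required":["jaw","travel","rot"]}

```bash
mkdir -p pics; ls; python3 - <<'E'
from workcell import ctrl
import cv2, numpy as np
print(ctrl.observe())
for n in ("scene","top"):
    i=ctrl.camera_info(n);print(n,i)
    im,d=ctrl.get_image(n); cv2.imwrite(f"pics/{n}0.png",im[:,:,::-1]); np.save(f"pics/{n}0.npy",d)
print(ctrl.camera_info("wrist"))
E
```

```text
pics
{'t': 0.0, 'q': array([ 1.11599790e+00,  3.20290647e-01,  1.56567885e+00, -7.95329350e-06,
        1.25743965e+00, -2.00014619e-02]), 'joint_vel': array([-0.00109042, -0.00092876,  0.00164093, -0.00132185, -0.00107754,
       -0.00098937]), 'effort': array([-3.61851289e-04, -4.12464094e+01, -2.31972921e+01,  7.27709010e-02,
        4.57828317e-02, -1.47779515e-04]), 'position': array([0.24197781, 0.52102868, 0.2131211 ]), 'tool_rot': array([-0.68983787,  0.69108756, -0.15266344,  0.15236657]), 'force': array([ 0.68992766, -0.85788183, -0.26947629]), 'wrist_torque': array([-0.03763975,  0.00629006, -0.00373145]), 'finger_gap': 0.09149053183486347}
scene {'vertical_fov': 54.11427875848404, 'cx': 317.7711448100352, 'cy': 240.50083926690155, 'k1': 0.002670413951158071, 'view': array([[-0.89157507,  0.45282608,  0.00651434,  0.47914754],
       [-0.36024301, -0.71785736,  0.5957397 ,  0.13296387],
       [ 0.27444284,  0.52879992,  0.80315115, -1.44583962],
       [ 0.        ,  0.        ,  0.        ,  1.        ]])}
top {'vertical_fov': 50.80256141642238, 'cx': 311.46949862371537, 'cy': 238.58437462127648, 'k1': 0.00524387045311232, 'view': array([[-0.01178204, -0.99977538, -0.01761752,  0.0050809 ],
       [ 0.98239855, -0.01485847,  0.18620503, -0.50183311],
       [-0.18642498, -0.01511356,  0.98235294, -1.1704294 ],
       [ 0.        ,  0.        ,  0.        ,  1.        ]])}
{'vertical_fov': 59.8798243575643, 'cx': 321.27404381960974, 'cy': 239.74281154023404, 'k1': 0.009920601416489488, 'hand_eye': array([[-9.33517811e-05, -9.64123624e-01, -2.65453627e-01,
        -7.55837025e-02],
       [-2.37294477e-04,  2.65453643e-01, -9.64123595e-01,
        -1.71883284e-01],
       [ 9.99999967e-01, -2.70119751e-05, -2.53561782e-04,
        -3.13631318e-04],
       [ 0.00000000e+00,  0.00000000e+00,  0.00000000e+00,
         1.00000000e+00]])}
```

View pics/top0.png

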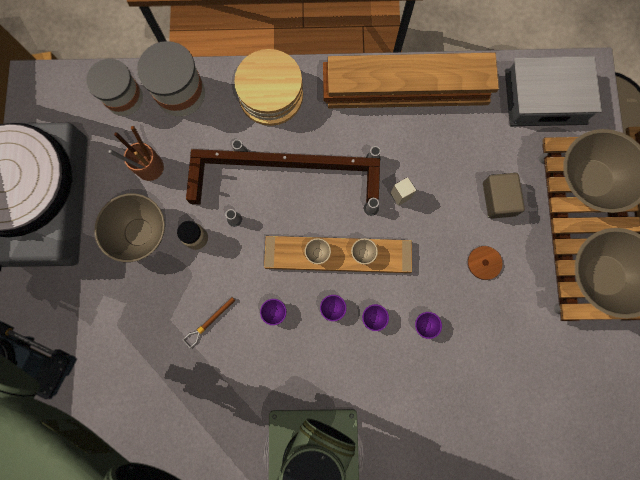

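View pics/scene0.png

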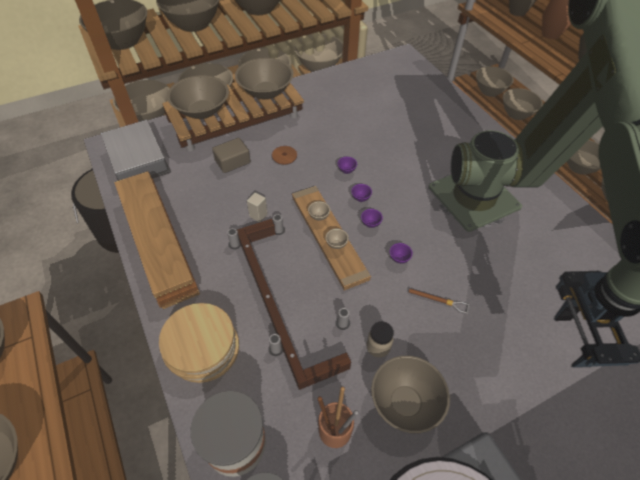

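The top view shows the board (265–412, 235–272) with pale bowls at (317,250) and (364,250). The bay's rail is at row ~158, its left cheek at (195,190), the right cheek's tube at (372,205) and the post at (232,216). The purple bowls at row ~315 are decoys to leave alone.

```bash
cat > h.py <<'E'
from workcell import ctrl
import cv2, numpy as np
def K(info):
    f=240/np.tan(np.radians(info['vertical_fov'])/2)
    return f,info['cx'],info['cy'],info['k1']
def rays(info,px):
    f,cx,cy,k1=K(info); px=np.atleast_2d(np.asarray(px,float))
    d=(px-[cx,cy])/f; u=d.copy()
    for _ in range(10): u=d/(1+k1*(u**2).sum(1,keepdims=True))
    return np.c_[u[:,0],-u[:,1],-np.ones(len(u))]
def onplane(info,px,z,view=None):
    V=info['view'] if view is None else view
    R=V[:3,:3];t=V[:3,3];c=-R.T@t
    w=rays(info,px)@R
    s=(z-c[2])/w[:,2]
    return c+w*s[:,None]
def proj(info,P,view=None):
    V=info['view'] if view is None else view
    P=np.atleast_2d(P); c=P@V[:3,:3].T+V[:3,3]
    u=np.c_[c[:,0]/-c[:,2],-c[:,1]/-c[:,2]]
    f,cx,cy,k1=K(info)
    return u*(1+k1*(u**2).sum(1,keepdims=True))*f+[cx,cy]
def wview(info,st):
    from scipy.spatial.transform import Rotation as Ro
    q=st['tool_rot']; T=np.eye(4); T[:3,:3]=Ro.from_quat([q[1],q[2],q[3],q[0]]).as_matrix(); T[:3,3]=st['position']
    return np.linalg.inv(T@info['hand_eye'])
E
python3 - <<'E'
from h import *
for n,box in (("top",(170,120,450,350)),("scene",(190,140,430,440))):
    im=cv2.imread(f"pics/{n}0.png");x0,y0,x1,y1=box
    c=cv2.resize(im[y0:y1,x0:x1],None,fx=2.8 if n=="top" else 2,fy=2.8 if n=="top" else 2,interpolation=cv2.INTER_CUBIC)
    cv2.imwrite(f"pics/{n}0c.png",c)
im=cv2.imread("pics/top0.png");h=cv2.cvtColor(im,cv2.COLOR_BGR2HSV)
for p in [(280,250),(340,255),(317,250),(300,160),(272,312),(230,280)]: print(p,h[p[1],p[0]])
E
```

```text
(280, 250) [ 15 157 179]
(340, 255) [ 14 159 111]
(317, 250) [ 17  84 122]
(300, 160) [ 10 192  65]
(272, 312) [143 190  82]
(230, 280) [ 11  29 125]
```

View pics/top0c.png

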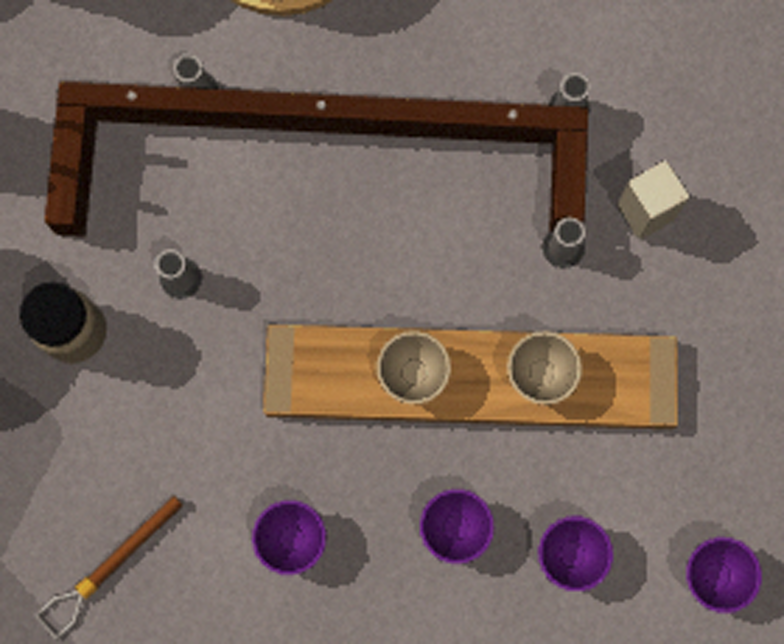

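The crop shows the board with both pale bowls, the post at crop (170,262), and the right cheek's steel tube at (568,232). Next I'll measure these in world coordinates.

```bash
python3 - <<'E'
from h import *
I=ctrl.camera_info("top"); im=cv2.imread("pics/top0.png");h=cv2.cvtColor(im,cv2.COLOR_BGR2HSV)
def cr(p): return np.array(p)/2.8+[170,120]-0.3
B=onplane(I,[cr(p) for p in [(267,323),(676,337),(677,424),(265,412)]],.022)
print("board",B.round(4), np.linalg.norm(B-np.roll(B,-1,0),axis=1))
print("bowl rims",onplane(I,[cr((413,368)),cr((544,368))],.056).round(4))
print("post",onplane(I,[cr((170,264)),cr((568,232))],.056).round(4))
print("rail inner top: corner L,R",onplane(I,[cr((96,107)),cr((554,130))],.045).round(4))
print("cheek inner front L (85,233) R",onplane(I,[cr((80,232)),cr((553,222))],.045).round(4))
print("purple",onplane(I,[cr(p) for p in[(288,538),(457,526),(575,553),(724,574)]],.034).round(4))
print("jar",onplane(I,[cr((53,315))],.085).round(4),"prop",onplane(I,[cr((658,190))],.075))
print("tool",onplane(I,[cr((180,500))],.015).round(4))
S=ctrl.camera_info("scene")
for nm,z,lst in (("boardS",.022,[(310,188),(295,194),(368,277),(347,286)]),("post/tube",.056,[(344,311),(278,216)])):
    print(nm,onplane(S,lst,z).round(4))
E
```

```text
board [[ 0.5172  0.1131  0.022 ]
 [ 0.4993 -0.2453  0.022 ]
 [ 0.4228 -0.2425  0.022 ]
 [ 0.4383  0.1144  0.022 ]] [0.35892375 0.07654525 0.35728454 0.07897667]
bowl rims [[ 0.4696 -0.0151  0.056 ]
 [ 0.468  -0.1262  0.056 ]]
post [[ 0.5637  0.1937  0.056 ]
 [ 0.5866 -0.1506  0.056 ]]
rail inner top: corner L,R [[ 0.7114  0.2644  0.045 ]
 [ 0.6827 -0.1426  0.045 ]]
cheek inner front L (85,233) R [[ 0.5965  0.2753  0.045 ]
 [ 0.5987 -0.139   0.045 ]]
purple [[ 0.3288  0.093   0.034 ]
 [ 0.3371 -0.0504  0.034 ]
 [ 0.3132 -0.1493  0.034 ]
 [ 0.2943 -0.2734  0.034 ]]
jar [[0.5143 0.286  0.085 ]] prop [[ 0.61734592 -0.22642458  0.075     ]]
tool [[0.3634 0.1885 0.015 ]]
boardS [[ 0.4416 -0.2414  0.022 ]
 [ 0.493  -0.2396  0.022 ]
 [ 0.4463  0.1143  0.022 ]
 [ 0.5095  0.1135  0.022 ]]
post/tube [[ 0.5621  0.1892  0.056 ]
 [ 0.5836 -0.1573  0.056 ]]
```

View pics/scene0c.png

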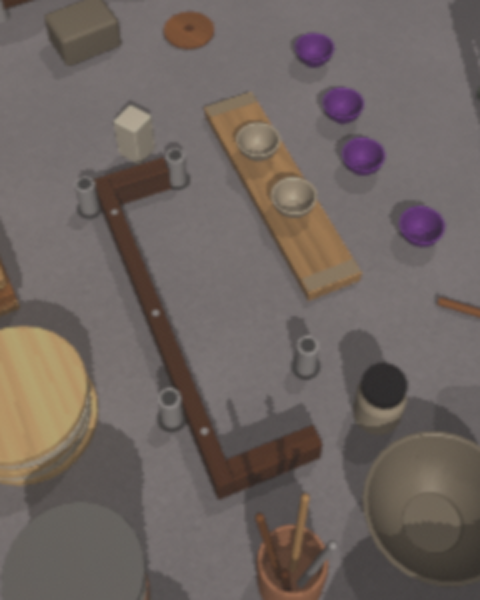

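```bash
cat >> h.py <<'E'
a=np.radians(-4.0); EX=np.array([np.cos(a),np.sin(a)]); EY=np.array([-np.sin(a),np.cos(a)]); O=np.array([.6985,.0645])
def tobay(P): P=np.atleast_2d(P)[:,:2]-O; return np.c_[P@EX,P@EY]*1000
def toworld(b): b=np.atleast_2d(b)/1000; return O+b[:,:1]*EX+b[:,1:2]*EY
def axes(st):
    from scipy.spatial.transform import Rotation as Ro
    q=st['tool_rot']; return Ro.from_quat([q[1],q[2],q[3],q[0]]).as_matrix()
E
python3 - <<'E'
from h import *
st=ctrl.observe(); print(axes(st).round(3))
B=np.array([[ 0.5172,0.1131],[0.4993,-0.2453],[0.4228,-0.2425],[0.4383,0.1144]])
print("board bay",tobay(B).round(1)); print(tobay([[.329,.093],[.337,-.05],[.313,-.149],[.294,-.273],[.514,.286],[.617,-.226]]).round(0))
I=ctrl.camera_info("top"); im=cv2.imread("pics/top0.png")
# check bay model: project rail inner top corners, post, cheeks
pts=[(0,210,45),(0,-210,45),(-110,210,45),(-110,-210,45),(-143.5,120,56),(-96.5,-223.5,56)]
for p in pts:
    u=proj(I,np.r_[toworld([p[:2]])[0],p[2]/1000])[0]; u=(u-[170,120])*2.8; print(p,u.round(0))
E
```

```text
[[ 0.907 -0.001  0.421]
 [-0.421 -0.001  0.907]
 [-0.    -1.    -0.002]]
board bay [[-184.2   35.8]
 [-177.1 -322.9]
 [-253.6 -325.5]
 [-263.    31.6]]
[[-371.    3.]
 [-353. -139.]
 [-370. -240.]
 [-380. -365.]
 [-200.  208.]
 [ -61. -295.]]
(0, 210, 45) [ 85. 104.]
(0, -210, 45) [556. 128.]
(-110, 210, 45) [ 72. 224.]
(-110, -210, 45) [551. 249.]
(-143.5, 120, 56) [169. 263.]
(-96.5, -223.5, 56) [568. 231.]
```

Board in the bay frame (mm): centre (-219.5, -144), nearly parallel to the rail, with the post end at y≈+36. The bay-frame fit agrees with the post, tube and rail to about 2 mm. The only bowl-like rivals are the four purple ones at (272,312), (333,308), (375,318) and (428,325). The wanted bowls are the pale ones on the board, as the crop shows. First move: go above the front edge of the post-end half, with the jaws shut.

Emit:
{"op": "servo_tool", "data": {"jaw": [1,1,1,1,1,1,1,1,1,1,1,1], "travel": [[20,-55,0],[40,-110,0],[60,-165,-10],[80,-220,-20],[100,-275,-40],[120,-330,-60],[140,-385,-80],[160,-440,-90],[165,-465,-100],[165,-465,-140],[165,-465,-170],[165,-465,-170]], "rot": [[0,0,0.05],[0,0,0.1],[0,0,0.15],[0,0,0.2],[0,0,0.25],[0,0,0.3],[0,0,0.366],[0,0,0.366],[0,0,0.366],[0,0,0.366],[0,0,0.366],[0,0,0.366]]}}

```text
t: 1.6
position: [0.4053, 0.0562, 0.0424]
tool_rot: [-0.706, 0.707, -0.026, 0.022]
force: [0.4, 0.0, 0.7]
finger_gap: 0.0007
```

Emit:
{"op": "servo_tool", "data": {"jaw": [1,1,1], "travel": [[0,0,-20],[0,0,-32],[0,0,-32]], "rot": [[0,0,0],[0,0,0],[0,0,0]]}}

```text
t: 1.98
position: [0.4071, 0.0566, 0.012]
tool_rot: [-0.707, 0.707, -0.024, 0.024]
force: [0.6, -0.5, 0.6]
finger_gap: 0.0004
```

```bash
cat > look.py <<'E'
import sys
from h import *
tag=sys.argv[1]
st=ctrl.observe()
for n,box in (("top",(170,120,450,350)),("scene",(190,140,430,440)))[:(2 if len(sys.argv)>2 else 1)]:
    im,d=ctrl.get_image(n); im=im[:,:,::-1]; cv2.imwrite(f"pics/{n}{tag}_full.png",im)
    x0,y0,x1,y1=box; s=2.8 if n=="top" else 2
    cv2.imwrite(f"pics/{n}{tag}.png",cv2.resize(im[y0:y1,x0:x1],None,fx=s,fy=s,interpolation=cv2.INTER_CUBIC))
print(st['t'],"tcp bay",tobay(st['position'][None]).round(1),"z",st['position'][2].round(4),"F",st['force'].round(1),"tool yaw in bay deg",(np.degrees(np.arctan2(axes(st)[1,0],axes(st)[0,0]))+4).round(1))
E
python3 look.py 1 s
```

```text
1.975 tcp bay [[-290.2  -28.2]] z 0.012 F [ 0.6 -0.5  0.6] tool yaw in bay deg 0.1
```

View pics/top1.png

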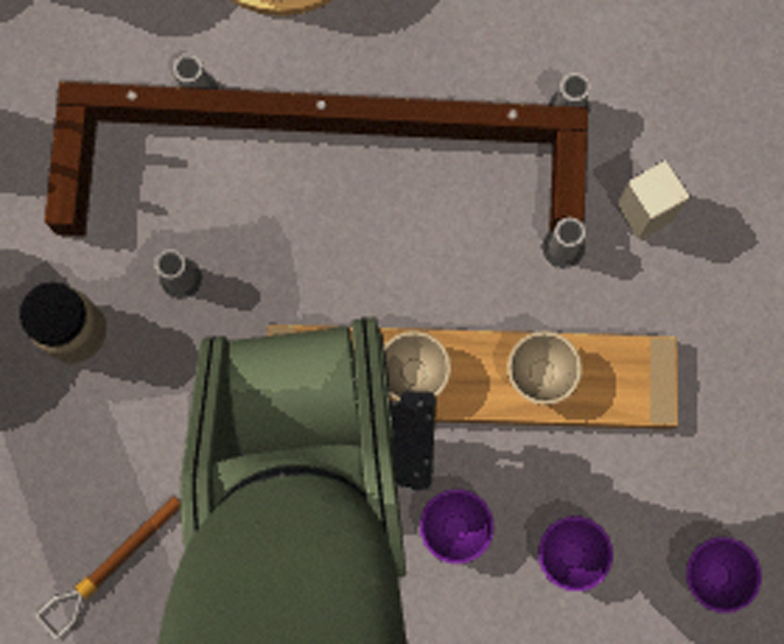

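View pics/scene1.png

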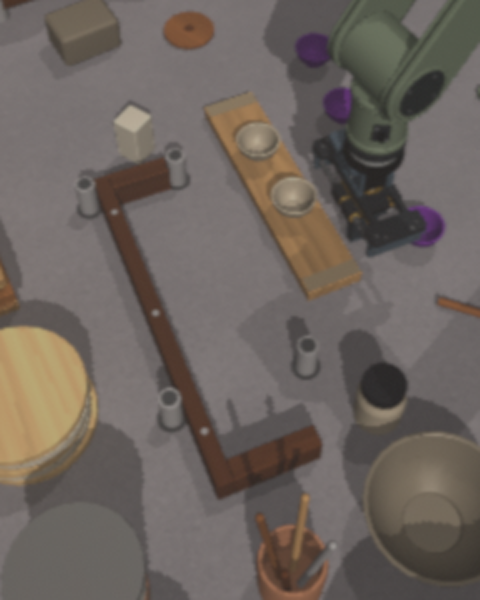

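Fingers are down at bay (-290, -28), clear of the board edge, the bowls and the purple ones. Pushing the post end backwards.

Emit:
{"op": "servo_tool", "data": {"jaw": [1,1,1,1,1,1,1,1,1,1,1,1], "travel": [[7,0,0],[11,-1,0],[14,-1,0],[18,-1,0],[23,-2,0],[28,-2,0],[33,-2,0],[38,-3,0],[43,-3,0],[48,-3,0],[52,-4,0],[55,-4,0]], "rot": [[0,0,0],[0,0,0],[0,0,0],[0,0,0],[0,0,0],[0,0,0],[0,0,0],[0,0,0],[0,0,0],[0,0,0],[0,0,0],[0,0,0]]}}

```text
t: 3.58
position: [0.4625, 0.0524, 0.012]
tool_rot: [0.707, -0.707, 0.024, -0.024]
force: [-1.0, 0.2, -0.7]
finger_gap: 0.0004
```

```bash
python3 look.py 2 s
```

```text
3.575 tcp bay [[-234.6  -28.5]] z 0.012 F [-1.   0.2 -0.7] tool yaw in bay deg 0.1
```

View pics/scene2.png

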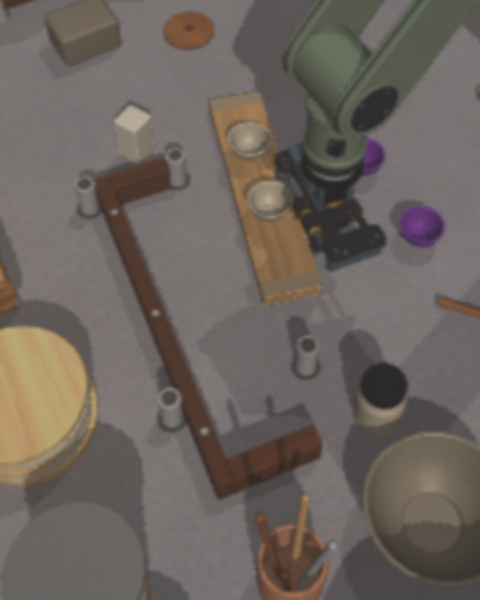

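View pics/top2.png

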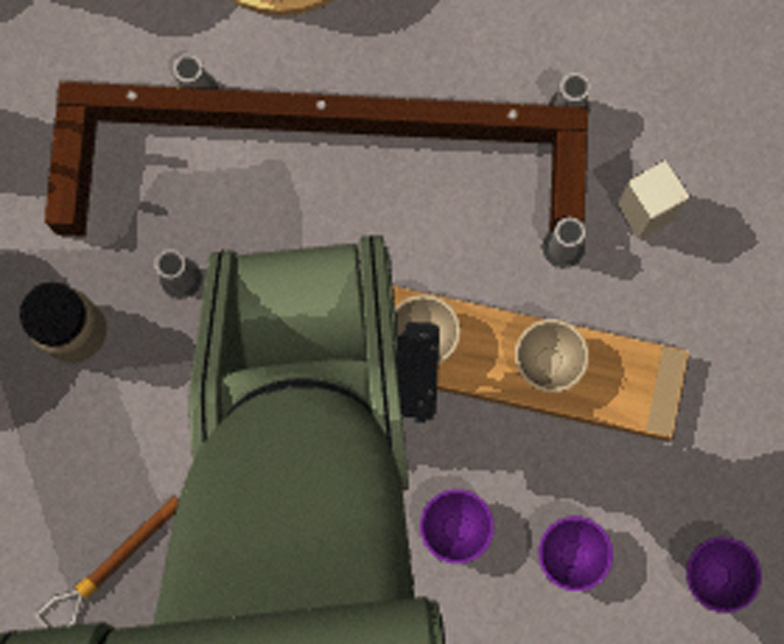

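The board has turned and the bowls still stand. In the scene crop its corners are at about (208,100), (260,94), (321,288) and (265,301).

```bash
cat > bd.py <<'E'
import sys,json
from h import *
# usage: bd.py cam  corners [tailback,tailfront,postfront,postback] bowls[a,b] (crop px)
def bd(cam,c,bowls=None):
    I=ctrl.camera_info(cam); s,o=(2.8,[170,120]) if cam=="top" else (2,[190,140])
    f=lambda p: np.array(p,float)/s+o-0.25
    B=tobay(onplane(I,f(c),.022))
    print("corners",B.round(0).tolist(),"sides",np.linalg.norm(B-np.roll(B,-1,0),axis=1).round(0))
    u=(B[3]+B[2]-B[0]-B[1]); th=np.degrees(np.arctan2(u[0],u[1])); C=B.mean(0)
    u/=np.linalg.norm(u); n=np.array([u[1],-u[0]])
    print("centre",C.round(1),"theta",th.round(1),"c.n",(C@n).round(0),"window",(np.array([-143.5,120])@n+53.5).round(0),(np.array([-96.5,-223.5])@n-53.5).round(0))
    if bowls:
        W=tobay(onplane(I,f(bowls),.056))-C; print("bowls in board (x,y)",np.c_[W@n,W@u].round(0).tolist())
E
python3 - <<'E'
from bd import bd
bd("scene",[(208,100),(260,94),(321,288),(265,301)],[(270,198),(249,139)])
bd("scene",[(205,108),(251,94),(361,274),(311,297)],[(294,195),(258,139)]) if 0 else None
E
```

```text
corners [[-187.0, -335.0], [-264.0, -316.0], [-203.0, 33.0], [-127.0, 22.0]] sides [ 80. 355.  76. 363.]
centre [-195.2 -149.1] theta 9.7 c.n -167.0 window -108.0 -111.0
bowls in board (x,y) [[-1.0, 44.0], [3.0, -64.0]]
```

Emit:
{"op": "servo_tool", "data": {"jaw": [1,1,1,1,1,1,1,1,1,1,1,1], "travel": [[2,0,0],[6,0,0],[11,-1,0],[16,-1,0],[21,-1,0],[26,-2,0],[31,-2,0],[36,-2,0],[41,-3,0],[46,-3,0],[50,-3,0],[52,-4,0]], "rot": [[0,0,0],[0,0,0],[0,0,0],[0,0,0],[0,0,0],[0,0,0],[0,0,0],[0,0,0],[0,0,0],[0,0,0],[0,0,0],[0,0,0]]}}

```text
t: 5.18
position: [0.5146, 0.0487, 0.012]
tool_rot: [0.707, -0.707, 0.024, -0.024]
force: [-0.5, 1.6, 1.1]
finger_gap: 0.0006
```

```bash
python3 look.py 3 s
```

```text
5.175 tcp bay [[-182.3  -28.6]] z 0.012 F [-0.5  1.6  1.1] tool yaw in bay deg 0.1
```

View pics/scene3.png

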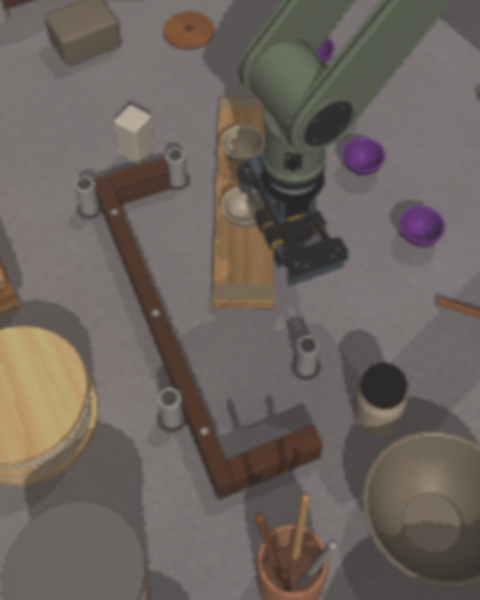

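View pics/top3.png

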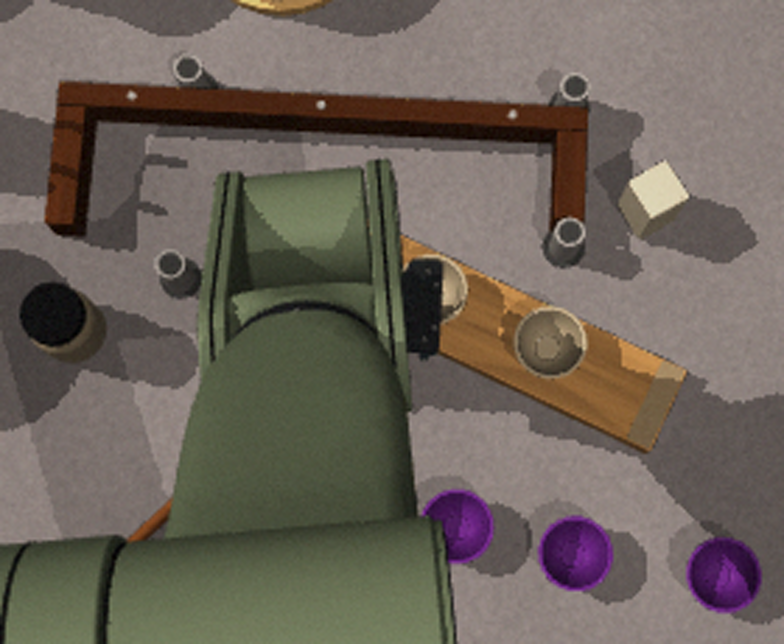

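```bash
python3 - <<'E'
from h import *
T=ctrl.camera_info("top");S=ctrl.camera_info("scene")
ft=lambda p:np.array(p,float)/2.8+[170,120]-.25
fs=lambda p:np.array(p,float)/2+[190,140]-.25
t=tobay(onplane(T,ft([(687,371),(648,447)]),.022)); s=tobay(onplane(S,fs([(272,300),(214,300)]),.022))
print(t.round(0),s.round(0))
B=np.r_[t,s];u=B[3]+B[2]-B[0]-B[1];print(B.mean(0),np.degrees(np.arctan2(*u)),np.linalg.norm(u)/2)
u/=np.linalg.norm(u);n=np.array([u[1],-u[0]]);print(B.mean(0)@n,np.array([-143.5,120])@n+53.5,np.array([-96.5,-223.5])@n-53.5)
E
```

```text
[[-207. -333.]
 [-275. -301.]] [[-136.   25.]
 [ -67.   -4.]]
[-171.19548308 -153.57102619] 23.092198419655702 355.8045877050086
-97.24605080191589 -125.56747373337157 -54.60857659219035
```

θ is now 23° with the centre at (-171, -154). The slide line clears the post by 28 mm and the tube by 43 mm. Next I'll go to the tail end with the fingers half open, tool x along the board and turned -113°.

Emit:
{"op": "servo_tool", "data": {"jaw": [1,1,1,1,1,0,0,0,0,0,0,0], "travel": [[-20,1,0],[-25,1,50],[-35,-10,100],[-45,-50,110],[-55,-100,110],[-65,-150,110],[-75,-200,110],[-85,-250,110],[-90,-290,110],[-94,-314,110],[-94,-314,90],[-94,-314,60]], "rot": [[0,0,0],[0,0,0],[0,0,-0.15],[0,0,-0.33],[0,0,-0.51],[0,0,-0.69],[0,0,-0.87],[0,0,-1.05],[0,0,-1.23],[0,0,-1.41],[0,0,-1.59],[0,0,-1.77]]}}

```text
t: 6.78
position: [0.4214, -0.2671, 0.0724]
tool_rot: [-0.427, 0.426, -0.562, 0.565]
force: [0.2, -0.4, -0.5]
finger_gap: 0.0458
```

```bash
python3 look.py 4; python3 -c "
from workcell import ctrl
s=ctrl.observe();print(s['q'].round(2),s['position'],s['finger_gap'])"
```

```text
6.775 tcp bay [[-253.3 -350.1]] z 0.0724 F [ 0.2 -0.4 -0.5] tool yaw in bay deg -101.7
[-0.59  0.34  1.95 -0.    0.86 -0.31] [ 0.41874623 -0.26499269  0.06851415] 0.045586861471963655
```

View pics/top4.png

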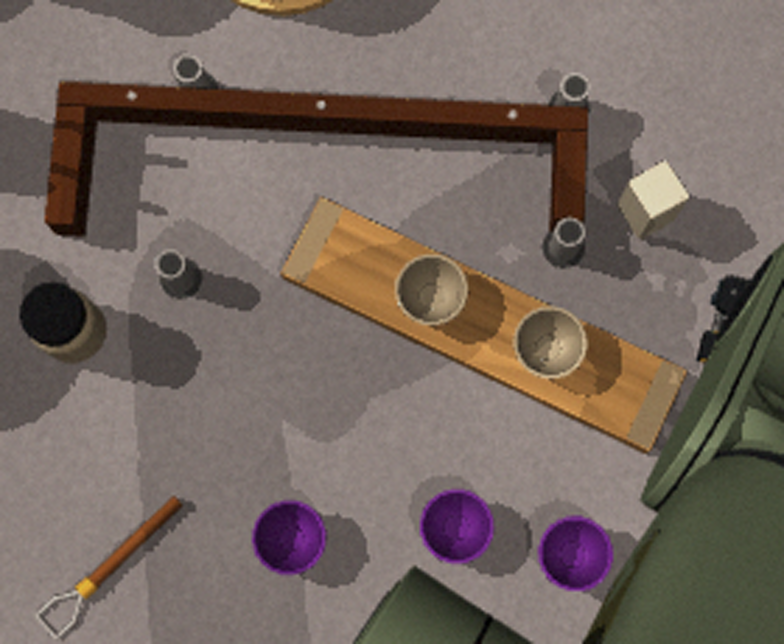

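```bash
python3 - <<'E'
from bd import bd
bd("top",[(687,371),(649,449),(282,276),(319,198)],[(432,290),(551,343)])
E
```

```text
corners [[-207.0, -333.0], [-277.0, -302.0], [-141.0, 26.0], [-68.0, -2.0]] sides [ 77. 355.  78. 359.]
centre [-173.2 -153. ] theta 22.6 c.n -101.0 window -125.0 -57.0
bowls in board (x,y) [[0.0, 49.0], [2.0, -62.0]]
```

The fingers are beyond the tail end and the bowls haven't moved on the board. I'll finish the turn, lower, then push gently along the board axis (world direction about (0.448, 0.894)).

Emit:
{"op": "servo_tool", "data": {"jaw": [0,0,0,0,0,0,0,0,0,0,0,0], "travel": [[0,0,0],[0,0,-20],[0,0,-50],[0,0,-60],[0,0,-60],[3,5,-60],[5,10,-60],[7,13,-60],[9,17,-60],[11,21,-60],[13,26,-60],[15,30,-60]], "rot": [[0,0,-0.15],[0,0,-0.19],[0,0,-0.19],[0,0,-0.19],[0,0,-0.19],[0,0,-0.19],[0,0,-0.19],[0,0,-0.19],[0,0,-0.19],[0,0,-0.19],[0,0,-0.19],[0,0,-0.19]]}}

```text
t: 8.32
position: [0.4358, -0.236, 0.0125]
tool_rot: [-0.374, 0.374, -0.6, 0.601]
force: [-1.0, -5.0, 3.7]
finger_gap: 0.0459
```

```bash
python3 look.py 5
```

```text
8.325 tcp bay [[-241.1 -318.1]] z 0.0125 F [-1.  -5.   3.7] tool yaw in bay deg -112.2
```

View pics/top5.png

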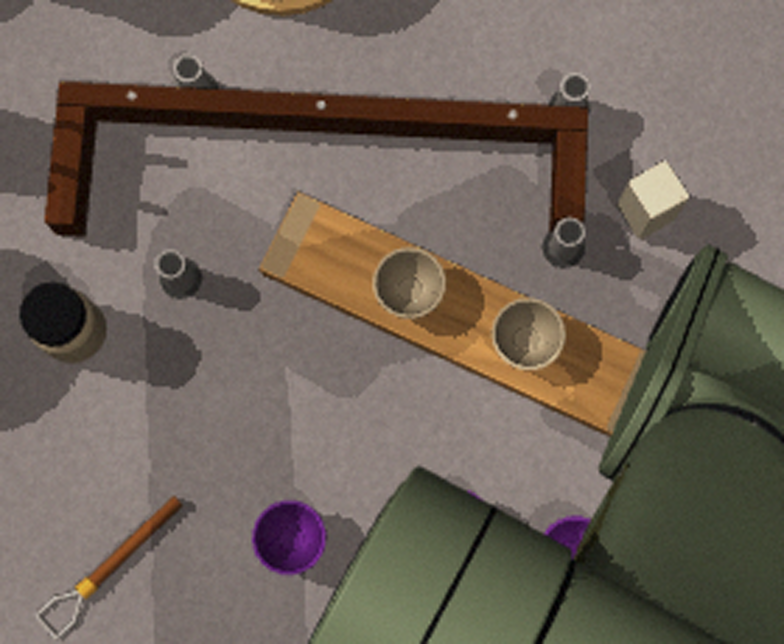

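The board slid ~20 mm, still angled and on line. Continuing.

Emit:
{"op": "servo_tool", "data": {"jaw": [0,0,0,0,0,0,0,0,0,0,0,0], "travel": [[1,2,0],[3,6,0],[5,11,0],[8,16,0],[10,20,0],[12,25,0],[15,30,0],[17,34,0],[19,39,0],[21,43,0],[23,47,0],[24,49,0]], "rot": [[0,0,0],[0,0,0],[0,0,0],[0,0,0],[0,0,0],[0,0,0],[0,0,0],[0,0,0],[0,0,0],[0,0,0],[0,0,0],[0,0,0]]}}

```text
t: 9.88
position: [0.459, -0.1864, 0.012]
tool_rot: [0.373, -0.374, 0.6, -0.6]
force: [-2.0, -5.5, 4.6]
finger_gap: 0.0457
```

```bash
python3 look.py 6 s
```

```text
9.875 tcp bay [[-221.4 -267. ]] z 0.012 F [-2.  -5.5  4.6] tool yaw in bay deg -112.2
```

View pics/top6.png

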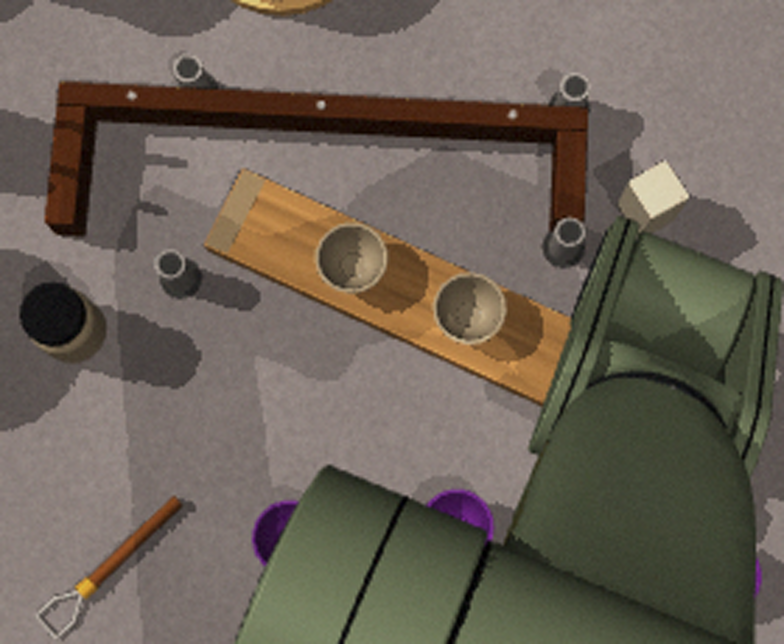

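View pics/scene6.png

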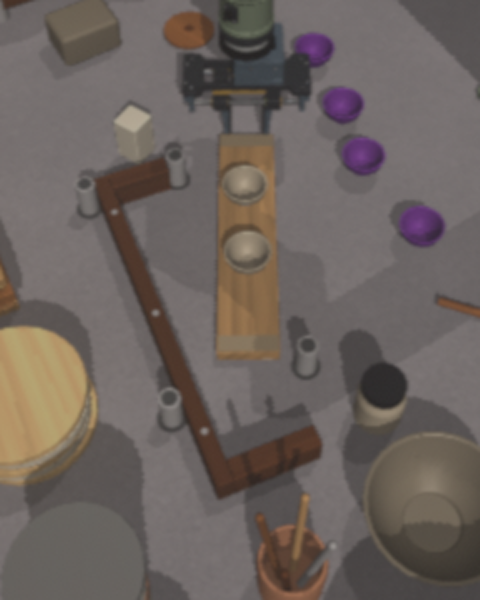

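```bash
python3 - <<'E'
from bd import bd
bd("scene",[(218,135),(275,134),(279,354),(216,354)],[(247,250),(244,184)])
from h import *
T=ctrl.camera_info("top")
ft=lambda p:np.array(p,float)/2.8+[170,120]-.25
t=tobay(onplane(T,ft([(205,244),(241,169),(570,318),(545,404)]),.022));print(t.round(0)); 
for a,b in((1,2),(0,3)): print(np.degrees(np.arctan2(*(t[a]-t[b]))))
E
```

```text
corners [[-175.0, -264.0], [-253.0, -234.0], [-113.0, 100.0], [-41.0, 69.0]] sides [ 84. 362.  79. 360.]
centre [-145.5  -82.4] theta 22.4 c.n -103.0 window -125.0 -58.0
bowls in board (x,y) [[0.0, 47.0], [4.0, -62.0]]
[[-116.   96.]
 [ -45.   70.]
 [-165. -230.]
 [-243. -211.]]
21.90705001457166
22.414597197010067
```

Emit:
{"op": "servo_tool", "data": {"jaw": [0,0,0,0,0,0,0,0,0,0,0,0], "travel": [[1,2,0],[3,6,0],[5,11,0],[8,16,0],[10,20,0],[12,25,0],[15,30,0],[17,34,0],[19,39,0],[21,43,0],[23,47,0],[25,51,0]], "rot": [[0,0,0],[0,0,0],[0,0,0],[0,0,0],[0,0,0],[0,0,0],[0,0,0],[0,0,0],[0,0,0],[0,0,0],[0,0,0],[0,0,0]]}}

```text
t: 11.48
position: [0.4842, -0.1351, 0.0119]
tool_rot: [0.373, -0.373, 0.601, -0.6]
force: [-1.3, -3.5, 0.5]
finger_gap: 0.0455
```

Emit:
{"op": "servo_tool", "data": {"jaw": [0,0,0,0,0,0,0], "travel": [[2,4,0],[4,8,0],[6,13,0],[8,17,0],[10,21,0],[12,25,0],[13,26,0]], "rot": [[0,0,0],[0,0,0],[0,0,0],[0,0,0],[0,0,0],[0,0,0],[0,0,0]]}}

```text
t: 12.35
position: [0.4972, -0.1091, 0.0119]
tool_rot: [0.374, -0.374, 0.6, -0.6]
force: [-1.9, -2.7, 0.0]
finger_gap: 0.0458
```

```bash
python3 look.py 7 s
```

```text
12.35 tcp bay [[-188.7 -187.3]] z 0.0119 F [-1.9 -2.7  0. ] tool yaw in bay deg -112.2
```

View pics/top7.png

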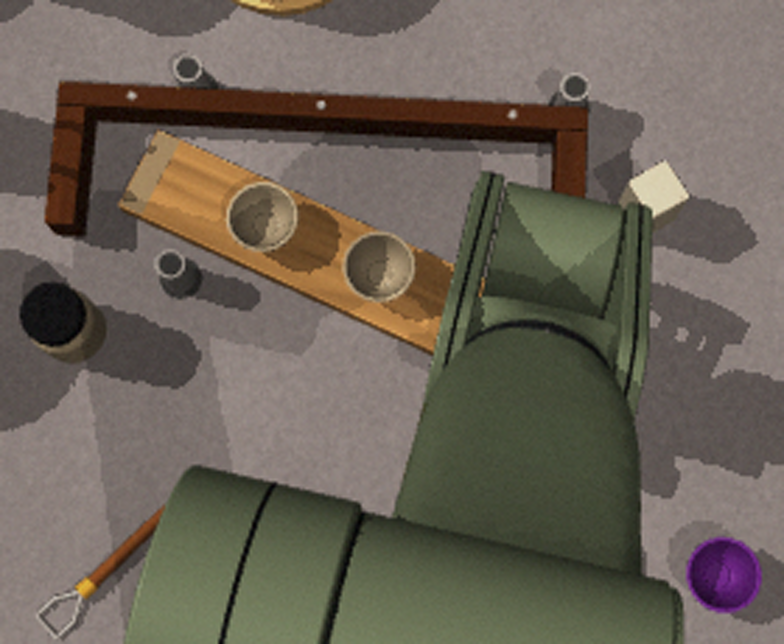

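View pics/scene7.png

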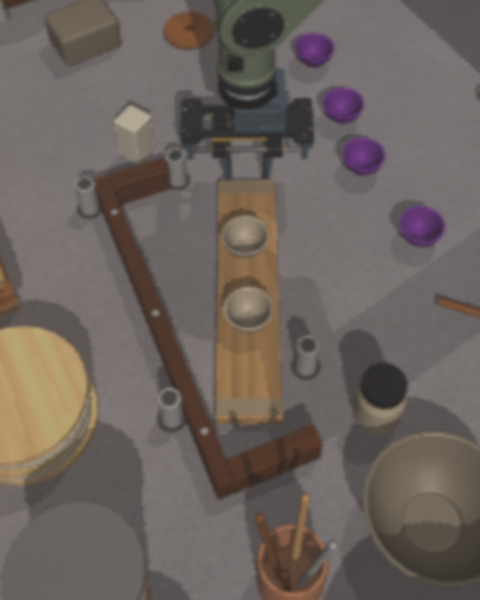

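```bash
python3 - <<'E'
from bd import bd
bd("scene",[(217,180),(275,180),(282,416),(216,416)],[(248,309),(244,235)])
from h import *
T=ctrl.camera_info("top")
ft=lambda p:np.array(p,float)/2.8+[170,120]-.25
t=tobay(onplane(T,ft([(120,207),(157,131),(455,263),(435,352)]),.022));print(t.round(0)); 
for a,b in((1,2),(0,3)): print(np.degrees(np.arctan2(*(t[a]-t[b]))))
E
```

```text
corners [[-143.0, -187.0], [-219.0, -155.0], [-83.0, 176.0], [-10.0, 146.0]] sides [ 83. 358.  79. 358.]
centre [-113.8   -4.8] theta 22.0 c.n -104.0 window -124.0 -59.0
bowls in board (x,y) [[-0.0, 52.0], [4.0, -61.0]]
[[ -86.  176.]
 [ -13.  149.]
 [-121. -127.]
 [-202. -113.]]
21.430579325493706
21.926294648485452
```

θ=22°, the post-end back corner is 10 mm off the rail, and the post is cleared by 20 mm. Both bowls still stand. Now I'll go round to the tail end's front edge to swing it in.

Emit:
{"op": "servo_tool", "data": {"jaw": [0,0,0,1,1,1,1,1,1,1,1,1], "travel": [[-4,-8,0],[-8,-16,5],[-12,-18,50],[-30,-10,90],[-35,20,90],[-35,50,90],[-35,80,90],[-35,93,90],[-35,93,90],[-35,93,60],[-35,93,30],[-35,93,0]], "rot": [[0,0,0],[0,0,0],[0,0,0.17],[0,0,0.35],[0,0,0.53],[0,0,0.71],[0,0,0.89],[0,0,1.07],[0,0,1.25],[0,0,1.43],[0,0,1.61],[0,0,1.763]]}}

```text
t: 13.95
position: [0.4626, -0.017, 0.0117]
tool_rot: [0.701, -0.701, 0.092, -0.093]
force: [-0.2, -1.0, 1.1]
finger_gap: 0.0004
```

```bash
python3 look.py 8 s
```

```text
13.95 tcp bay [[-229.6  -97.8]] z 0.0117 F [-0.2 -1.   1.1] tool yaw in bay deg -11.0
```

View pics/scene8.png

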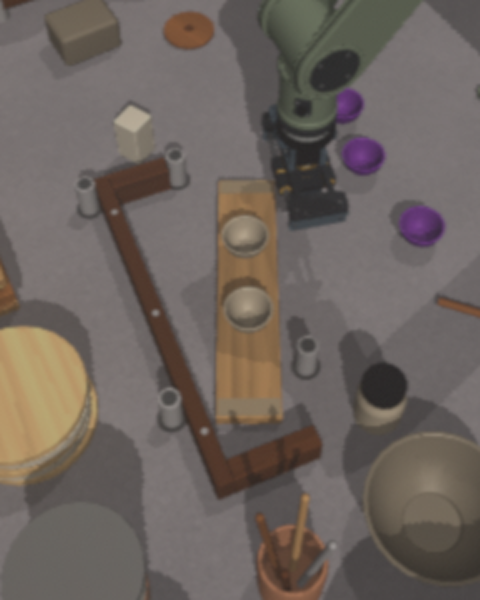

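View pics/top8.png

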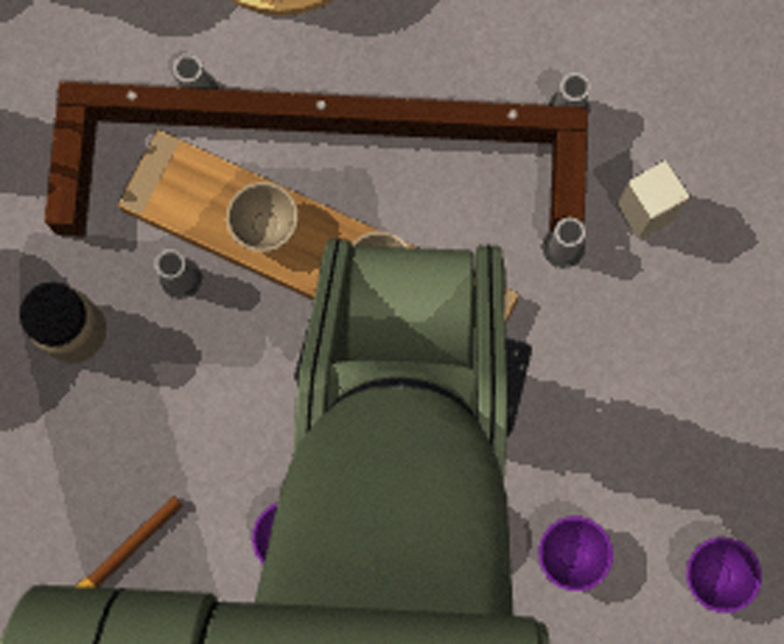

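Emit:
{"op": "servo_tool", "data": {"jaw": [1,1,1,1,1,1,1,1,1,1,1,1], "travel": [[5,0,0],[9,-1,0],[12,-1,0],[15,-1,0],[19,-1,0],[24,-2,0],[29,-2,0],[34,-2,0],[39,-3,0],[44,-3,0],[48,-3,0],[50,-3,0]], "rot": [[0,0,0],[0,0,0],[0,0,0],[0,0,0],[0,0,0],[0,0,0],[0,0,0],[0,0,0],[0,0,0],[0,0,0],[0,0,0],[0,0,0]]}}

```text
t: 15.55
position: [0.5125, -0.0195, 0.012]
tool_rot: [0.701, -0.701, 0.094, -0.094]
force: [-2.2, -0.5, 0.7]
finger_gap: 0.0006
```

```bash
python3 look.py 9 s
```

```text
15.55 tcp bay [[-179.7  -96.8]] z 0.012 F [-2.2 -0.5  0.7] tool yaw in bay deg -11.2
```

View pics/scene9.png

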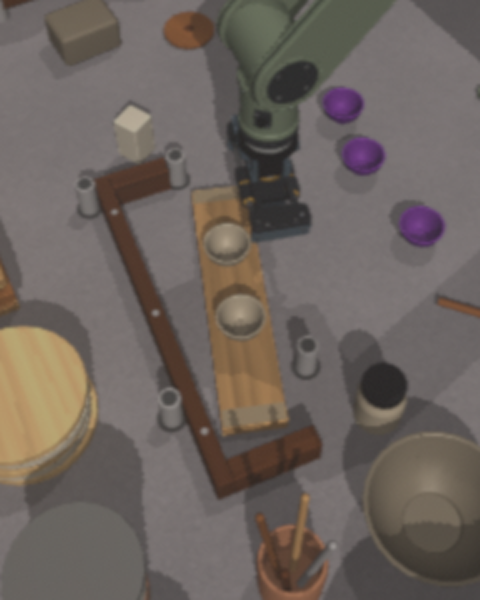

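View pics/top9.png

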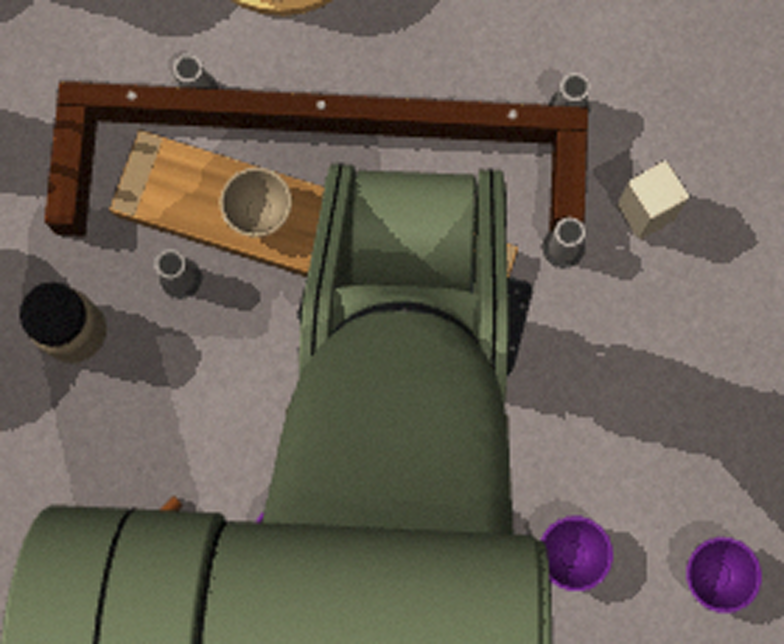

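```bash
python3 - <<'E'
from bd import bd
bd("scene",[(192,192),(244,188),(287,418),(222,430)],[(240,317),(227,243)])
from h import *
T=ctrl.camera_info("top")
ft=lambda p:np.array(p,float)/2.8+[170,120]-.25
t=tobay(onplane(T,ft([(110,211),(138,131),(320,183),(305,275)]),.022));print(t.round(0)); 
for a,b in((1,2),(0,3)): print(np.degrees(np.arctan2(*(t[a]-t[b]))))
print(tobay(onplane(T,ft([(517,245)]),.022)))
E
```

```text
corners [[-102.0, -180.0], [-173.0, -159.0], [-88.0, 181.0], [-10.0, 165.0]] sides [ 74. 350.  79. 357.]
centre [-93.3   1.8] theta 14.5 c.n -91.0 window -115.0 -91.0
bowls in board (x,y) [[-0.0, 50.0], [1.0, -63.0]]
[[ -90.  184.]
 [ -14.  166.]
 [ -54.   -2.]
 [-139.    5.]]
13.410441655910523
15.396767132441873
[[-101.85331288 -180.9320293 ]]
```

θ≈14°, with the tail end inside the tube line and ~27 mm from the right cheek. No further sideways slide is needed, so I'll keep swinging the tail in.

Emit:
{"op": "servo_tool", "data": {"jaw": [1,1,1,1,1,1,1,1,1,1,1,1], "travel": [[2,0,0],[6,0,0],[10,-1,0],[14,-1,0],[18,-1,0],[22,-2,0],[26,-2,0],[30,-2,0],[34,-2,0],[38,-3,0],[41,-3,0],[43,-3,0]], "rot": [[0,0,0.01],[0,0,0.03],[0,0,0.05],[0,0,0.07],[0,0,0.09],[0,0,0.11],[0,0,0.13],[0,0,0.15],[0,0,0.17],[0,0,0.18],[0,0,0.19],[0,0,0.19]]}}

```text
t: 17.15
position: [0.5554, -0.0225, 0.0119]
tool_rot: [0.707, -0.707, 0.027, -0.027]
force: [-3.0, -0.5, 0.0]
finger_gap: 0.0004
```

```bash
python3 look.py 10 s
```

```text
17.15 tcp bay [[-136.7  -96.8]] z 0.0119 F [-3.  -0.5  0. ] tool yaw in bay deg -0.3
```

View pics/scene10.png

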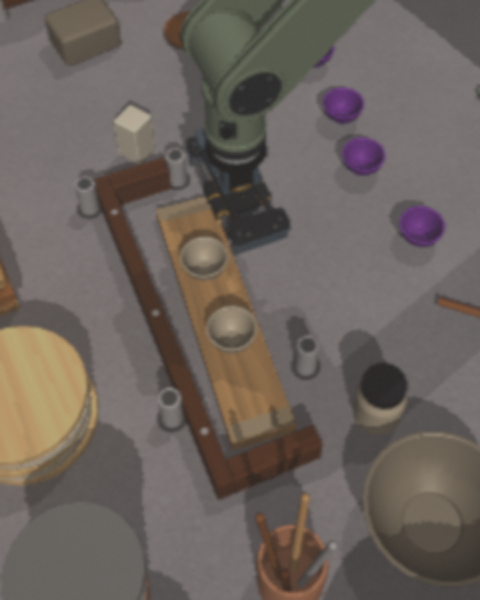

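View pics/top10.png

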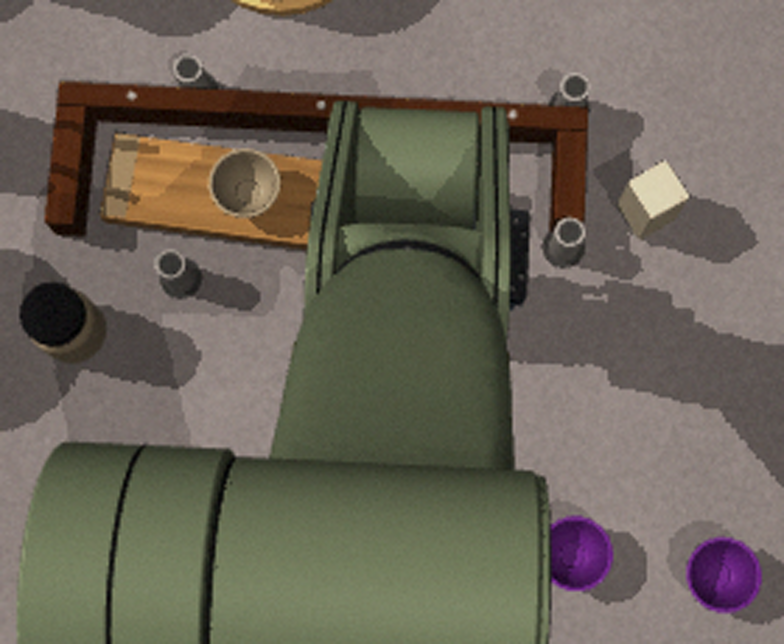

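```bash
python3 - <<'E'
from bd import bd
bd("scene",[(157,208),(205,197),(291,421),(235,442)],[(231,328),(203,255)])
from h import *
T=ctrl.camera_info("top")
ft=lambda p:np.array(p,float)/2.8+[170,120]-.25
t=tobay(onplane(T,ft([(101,220),(116,134),(320,160),(305,245)]),.022));print(t.round(0)); 
for a,b in((1,2),(0,3)): print(np.degrees(np.arctan2(*(t[a]-t[b]))))
E
```

```text
corners [[-47.0, -173.0], [-116.0, -165.0], [-91.0, 186.0], [-19.0, 185.0]] sides [ 69. 352.  72. 359.]
centre [-68.3   8.3] theta 4.3 c.n -69.0 window -99.0 -133.0
bowls in board (x,y) [[-1.0, 52.0], [1.0, -62.0]]
[[ -99.  191.]
 [ -18.  186.]
 [ -33.   -1.]
 [-112.    7.]]
4.526876705585032
4.096400283178778
```

θ≈4°, c≈(-70, +6), all clear of the post and cheeks. Now I'll back off, move to the middle of the front edge and open the jaws for two contacts, to push it square to the rail.

Emit:
{"op": "servo_tool", "data": {"jaw": [1,1,1,1,1,-1,-1,-1,-1,-1,-1,-1], "travel": [[-8,1,0],[-13,1,0],[-12,20,0],[-10,50,0],[-7,80,0],[-5,103,0],[-5,103,0],[-5,103,0],[-1,103,0],[3,102,0],[7,102,0],[10,102,0]], "rot": [[0,0,0],[0,0,0],[0,0,0],[0,0,0],[0,0,0],[0,0,0],[0,0,0],[0,0,0],[0,0,0],[0,0,0],[0,0,0],[0,0,0]]}}

```text
t: 18.75
position: [0.5656, 0.0792, 0.012]
tool_rot: [0.707, -0.707, 0.027, -0.027]
force: [-0.9, 0.3, 0.1]
finger_gap: 0.0675
```

Emit:
{"op": "servo_tool", "data": {"jaw": [-1,-1,-1,-1,-1,-1,-1], "travel": [[3,0,0],[7,0,0],[11,-1,0],[15,-1,0],[19,-1,0],[22,-2,0],[23,-2,0]], "rot": [[0,0,0],[0,0,0],[0,0,0],[0,0,0],[0,0,0],[0,0,0],[0,0,0]]}}

```text
t: 19.62
position: [0.5884, 0.0773, 0.0119]
tool_rot: [-0.707, 0.707, -0.027, 0.027]
force: [-2.5, 0.6, 0.6]
finger_gap: 0.0913
```

```bash
python3 look.py 11 s
```

```text
19.625 tcp bay [[-110.7    5.1]] z 0.0119 F [-2.5  0.6  0.6] tool yaw in bay deg -0.4
```

View pics/scene11.png

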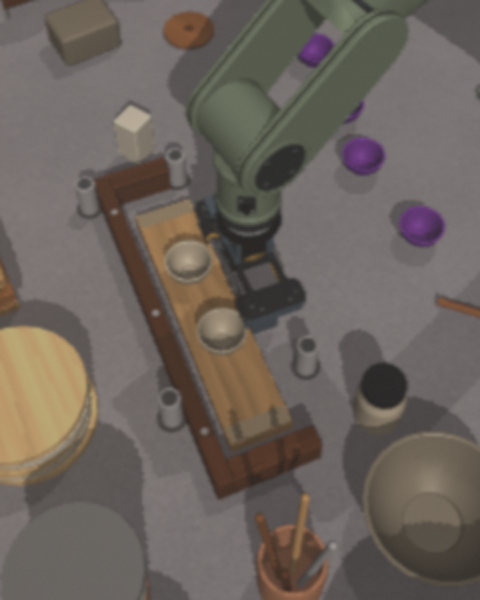

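View pics/top11.png

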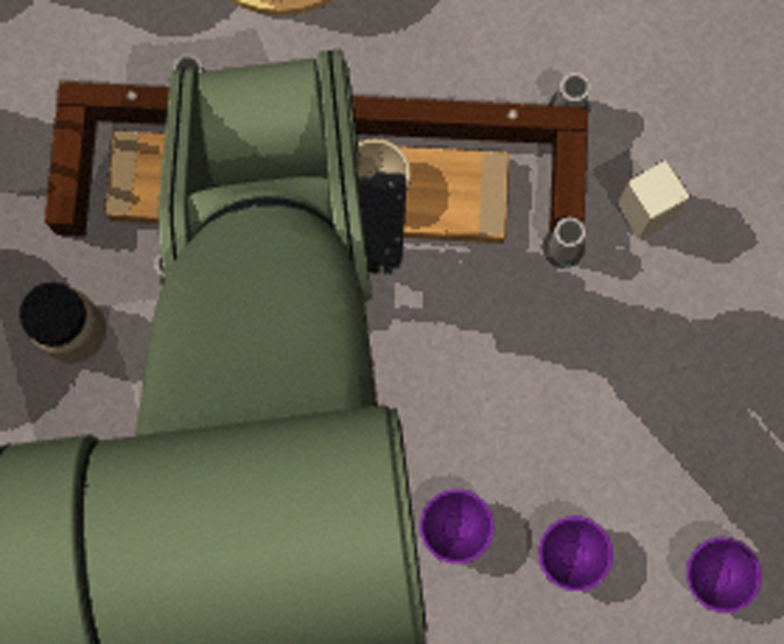

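The board is square with ~15 mm to go and both bowls stand. Closing in slowly.

Emit:
{"op": "servo_tool", "data": {"jaw": [-1,-1,-1,-1,-1,-1], "travel": [[2,0,0],[5,0,0],[8,-1,0],[10,-1,0],[12,-1,0],[13,-1,0]], "rot": [[0,0,0],[0,0,0],[0,0,0],[0,0,0],[0,0,0],[0,0,0]]}}

```text
t: 20.48
position: [0.6013, 0.0765, 0.012]
tool_rot: [0.707, -0.707, 0.027, -0.027]
force: [-3.2, 0.7, 0.9]
finger_gap: 0.091
```

Emit:
{"op": "servo_tool", "data": {"jaw": [-1,-1], "travel": [[1,0,0],[2,0,0]], "rot": [[0,0,0],[0,0,0]]}}

```text
t: 20.72
position: [0.6027, 0.0764, 0.012]
tool_rot: [-0.707, 0.707, -0.027, 0.026]
force: [-5.8, -0.4, 3.0]
finger_gap: 0.0911
```

Emit:
{"op": "servo_tool", "data": {"jaw": [-1,-1], "travel": [[1,0,0],[2,0,0]], "rot": [[0,0,0],[0,0,0]]}}

```text
t: 20.98
position: [0.603, 0.0763, 0.012]
tool_rot: [-0.706, 0.707, -0.028, 0.025]
force: [-7.6, -1.1, 5.5]
finger_gap: 0.0912
```

```bash
python3 look.py 12 s
```

```text
20.975 tcp bay [[-96.    5.1]] z 0.012 F [-7.6 -1.1  5.5] tool yaw in bay deg -0.3
```

View pics/scene12.png

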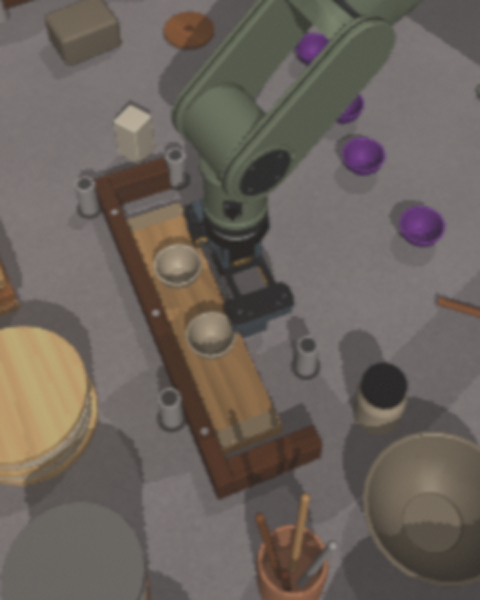

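The fingers have stopped at bay x=-96.0, exactly where the board should meet the rail, with the force rising. One more small press, then back off and look.

Emit:
{"op": "servo_tool", "data": {"jaw": [-1,-1,-1,-1], "travel": [[1,0,0],[2,0,0],[3,0,0],[3,0,0]], "rot": [[0,0,0],[0,0,0],[0,0,0],[0,0,0]]}}

```text
t: 21.58
position: [0.6034, 0.076, 0.0121]
tool_rot: [-0.706, 0.707, -0.03, 0.023]
force: [-13.1, -1.2, 9.8]
finger_gap: 0.0909
```

Emit:
{"op": "servo_tool", "data": {"jaw": [-1,-1,-1,-1,-1,-1,-1,-1,-1,-1,-1], "travel": [[-3,0,0],[-8,0,0],[-20,2,0],[-40,2,0],[-60,2,40],[-80,2,100],[-110,-10,150],[-160,-40,180],[-200,-90,200],[-200,-140,200],[-200,-190,200]], "rot": [[0,0,0],[0,0,0],[0,0,0],[0,0,0],[0,0,0],[0,0,0],[0,0,0],[0,0,0],[0,0,0],[0,0,0],[0,0,0]]}}

```text
t: 22.95
position: [0.408, -0.1149, 0.2131]
tool_rot: [-0.706, 0.707, -0.025, 0.028]
force: [0.4, -0.1, -0.2]
finger_gap: 0.0912
```

```bash
python3 look.py 13 s
```

```text
22.95 tcp bay [[-277.3 -199.2]] z 0.2131 F [ 0.4 -0.1 -0.2] tool yaw in bay deg -0.3
```

View pics/top13.png

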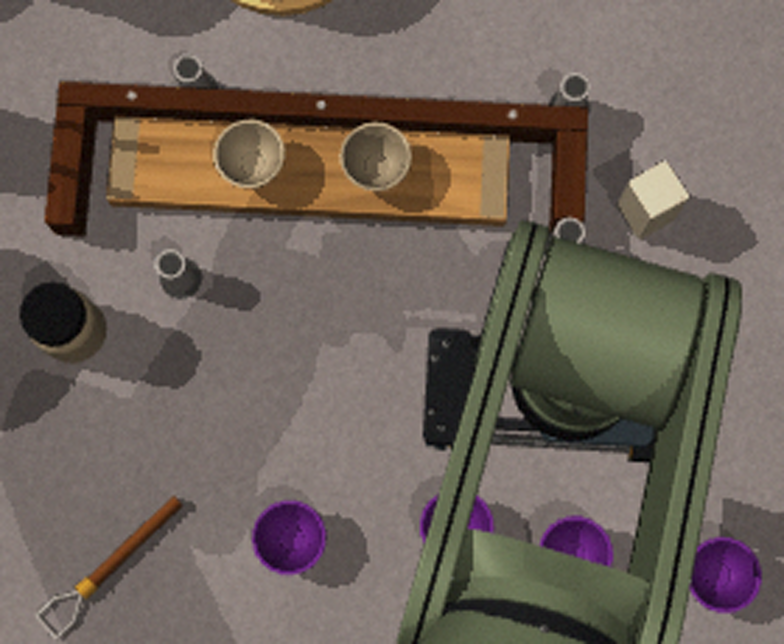

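View pics/scene13.png

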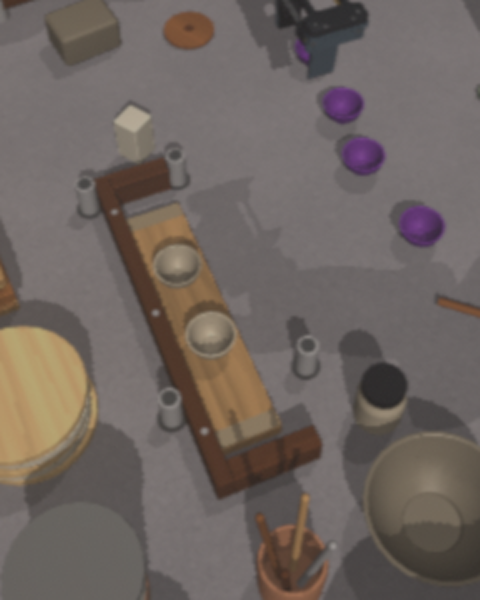

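The board lies along the rail between the cheeks, with both bowls upright at (249,154) and (376,156) in the crop. Next I'll check the residual angle and gap.

```bash
python3 - <<'E'
from h import *
from bd import bd
bd("top",[(508,136),(506,220),(107,202),(113,117)],[(249,154),(376,156)])
T=ctrl.camera_info("top")
im=cv2.imread("pics/top13_full.png"); g=cv2.cvtColor(im,cv2.COLOR_BGR2HSV)
# board front edge, and back edge, per column: wood mask = bright & saturated
m=(g[...,0]>8)&(g[...,0]<22)&(g[...,1]>90)&(g[...,2]>95)
fr=[];
for u in range(222,342,2):
    v=np.where(m[155:205,u])[0]+155
    if len(v): fr.append((u,v.max()+.5,v.min()-.5))
fr=np.array(fr)
for nm,c in(("front",1),("back",2)):
    P=tobay(onplane(T,fr[:,[0,c]],.022)); k=np.polyfit(P[:,1],P[:,0],1)
    r=P[:,0]-np.polyval(k,P[:,1]); ok=abs(r)<3; k=np.polyfit(P[ok,1],P[ok,0],1); print(nm,k,ok.mean(),"x at y=+180,-180",np.polyval(k,[185,-175]).round(1))
x=cv2.resize(im[150:205,200:365],None,fx=4.8,fy=4.8,interpolation=cv2.INTER_CUBIC); cv2.imwrite("pics/z13.png",x)
E
```

```text
corners [[-1.0, -169.0], [-79.0, -170.0], [-82.0, 188.0], [-2.0, 190.0]] sides [ 78. 358.  80. 358.]
centre [-41.1   9.7] theta -0.2 c.n -41.0 window -89.0 -151.0
bowls in board (x,y) [[0.0, 49.0], [4.0, -62.0]]
front [-7.09958420e-04 -7.95129017e+01] 1.0 x at y=+180,-180 [-79.6 -79.4]Traceback (most recent call last):
  File "<stdin>", line 15, in <module>
    raise TypeError("expected non-empty vector for x")
TypeError: expected non-empty vector for x
```

```bash
python3 - <<'E'
from h import *
im,d=ctrl.get_image("wrist"); cv2.imwrite("pics/w13.png",im[:,:,::-1])
im=cv2.imread("pics/top13_full.png"); cv2.imwrite("pics/z13.png",cv2.resize(im[150:205,200:365],None,fx=4.8,fy=4.8,interpolation=cv2.INTER_CUBIC))
E
```

```text
(no output)
```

View pics/w13.png

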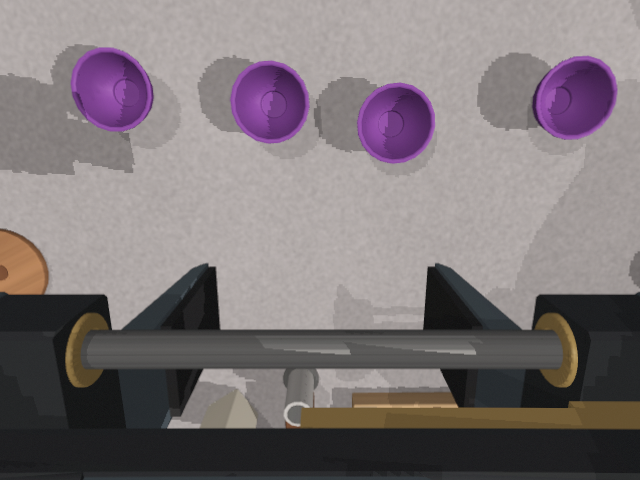

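View pics/z13.png

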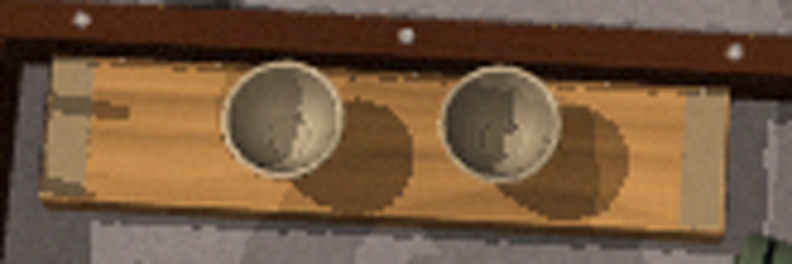

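```bash
python3 - <<'E'
from h import *
T=ctrl.camera_info("top")
for nm in ("top0","top13_full"):
    im=cv2.imread(f"pics/{nm}.png"); g=cv2.cvtColor(im,cv2.COLOR_BGR2HSV)
    m=(g[...,1]>130)&(g[...,2]<110)&(g[...,0]<16)&(g[...,2]>42)
    up=[]
    for u in range(215,360,2):
        v=np.where(m[140:172,u])[0]+140
        if len(v): up.append((u,v.min()-.5,v.max()+.5))
    up=np.array(up)
    for c in (1,2):
        P=tobay(onplane(T,up[:,[0,c]],.045)); k=np.polyfit(P[:,1],P[:,0],1); 
        for _ in range(3):
            ok=abs(P[:,0]-np.polyval(k,P[:,1]))<2.5; k=np.polyfit(P[ok,1],P[ok,0],1)
        print(nm,"rail edge",c,"slope mrad",(k[0]*1000).round(2),"x0",k[1].round(1),ok.mean())
E
```

```text
top0 rail edge 1 slope mrad 0.78 x0 21.1 1.0
top0 rail edge 2 slope mrad -0.18 x0 0.7 1.0
top13_full rail edge 1 slope mrad 0.09 x0 21.1 1.0
top13_full rail edge 2 slope mrad 242.46 x0 9.8 0.1095890410958904
```

Rail inner face fits at x=+0.7 mm and the board's front edge at -79.5 mm, which leaves about 0 mm gap for an 80 mm board. They are parallel to within 0.5 mrad, or 0.2 mm over the board's length. The arm is clear of everything, so I'm handing in.

```bash
python3 -c "
from workcell import ctrl
print(ctrl.finish_job()); print(ctrl.observe()['t'])"
```

```text
the job is handed in; nothing more can be done
None
the job is handed in; nothing more can be done
```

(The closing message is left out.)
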